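# Run the finishing carousel at speed and park it at its pointer

## Robot

A 6-joint arm with a two-finger parallel gripper is mounted at the origin on the work surface. World frame = base frame: x ahead of the robot, y to its left, z up, the work surface at z = 0. Lengths are in mm, angles in rad, forces in N, time in s.
With the tool pointing down it reaches from about 275 to 1000 mm from the base axis. Payload 8.4 kg.
Tool frame: the origin (TCP) lies between the finger pads; the fingertips stand 17 mm ahead of it and the grasp point (between the pads) lies 2 mm behind it; z points along the fingers, y is the line along which they close (so a half turn about z gives the same grasp; the last joint's range is limited). The gripper opens to 85 mm and grips with 20 to 120 N. Pads are 22 mm wide; open, the fingers measure 114 mm over their backs; the gripper's body (76 mm by 85 mm) begins 54 mm behind the grasp point. The pads swing forward as they close: fully open they stand 13 mm farther back than shut.
Start: joints at [1.282, 0.353, 1.633, -0, 1.155, -0.002], TCP at [176.801, 599.474, 248.281] pointing down, gripper open.
Joint ranges: [-2.63, 2.63], [-0.92, 2.1], [0.06, 2.66], [-1.3, 4.44], [0, 2.69], [-3.02, 3.02]. Speed limits (rad/s): [2.22, 2.22, 2.79, 3.14, 3.14, 3.14].

## Interface

Orientations are given as [roll, pitch, yaw] about the fixed x, y, z axes, in that order (R = Rz(yaw) Ry(pitch) Rx(roll)).
In Python, from rig import sense, grab_frame, sign_off gives the robot as it stands. The module is installed in compiled form; this text tells all that it offers.
- The arm moves only by the tool send_rows, never from a script. Its argument "moves" is a list that holds one entry, the list of rows, each a list of 7 numbers: the shift along the world's x, y, z in m, then the turn, a rotation vector about the world's x, y, z in rad, then the opening, from -1 (shut) to 1 (fully open). In form: [[[dx, dy, dz, rx, ry, rz, jaw], ...]]. A call has 1 to 10 rows; each row shifts and turns the commanded pose from where the row before left it; what a row does not reach is not made up. A row lasts 1/10 s, in which the tool goes at most 50 mm and 8.59 degrees, less where a joint would pass 70% of its speed; a pose out of reach is approached as far as the arm can. A call with a gripper value outside its range is refused whole. The fingers move at their own pace and stop on an object; "grip_force" is the grip in N (left out, the last holds). Time passes only in rows, so rows that do not move let the fingers close. It gives the time, the measured TCP pose, the force, the opening and the grip force at its end, in the units of the state.
- sense(): the state, without advancing time (a new reading comes with each control period).
- grab_frame(name): name is "scene" or "top" or "wrist"; returns a dict with "img" (480x640x3 uint8, red, green, blue), "mtx" (3x3 intrinsics, pixels), "rvec" (rotation vector, rad) and "tvec" (3), from world to camera coordinates, as OpenCV has them; the wrist camera has in their place "T_tool_cam" (4x4, takes a point from camera to tool coordinates, whose origin is the TCP and whose axes are the flange's). Camera axes: x right, y down, z forward; pixel columns grow to the right and rows downward; lengths in mm; the calibration is good to about 2 mm. The wrist camera is an equidistant fisheye: a pixel r from the principal point sees the ray r / f radians off the axis. A picture is of the moment at which its call begins: read the wrist's pose just before it. There is no depth.
- sign_off(): hands the job in; it is judged then, once.
The state is a dict: "clock": time; "qpos": joint angles; "qvel": joint speeds; "joint_efforts": joint torques, N m; "eef_pos": TCP position; "tcp_rot": TCP orientation; "contact_force": force on the tool from outside, world axes, zero at the start; "wrist_torque": the same for the moment, N m; "opening": opening from 0.0 (shut) to 1.0 (fully open); "grasp_force": force on a finger pad.
Only numpy, scipy, OpenCV 4.12 (cv2) and the standard library are available. Lean on these libraries where they do the work, as an engineer would, in place of code of your own. Each camera call takes 0.05 s, during which the arm holds its last target. There are 200 camera calls.

## Task

Using its crank handle, turn the finishing carousel anticlockwise (seen from above) until its deck runs at 12 turns a minute, and keep the deck within 2 turns a minute of that for at least 6 seconds without a break; it must never exceed 18 turns a minute, or the newly lacquered knobs sag. Then bring the deck to rest with the tab on its rim at the fixed pointer, let go of the handle and leave everything still. The crank drives the deck through a slipping clutch, so watch the deck and not the crank; do not touch the deck, the knobs on it or its brake shoe, and leave the other things on the bench alone.

Things in the scene. Friction and masses are not known exactly. Their poses are not given: they have to be found in the camera images.
- stand: Fixed plywood base of the carousel, 240 x 240 x 22 mm. Origin: centre of its underside on the bench, directly below the vertical axis of deck and crank; z up. It stands anywhere ahead of the robot, turned by up to 0.7 rad.
- pointer (a point): Mark of the fixed steel pointer, a slim post (10 x 16 mm, 122 mm tall) beside the deck on a flat bracket, 227 mm from the axis along the stand's own +x. This point lies 200 mm from the axis in that direction, 82 mm above the bench: where point tab comes when the tab is at the pointer.
- tab (a point): Point on the aluminium tab (30 mm wide) that sticks out 30 mm from the rim of the deck, the only one on it: 200 mm from the axis, 82 mm above the bench; it turns with the deck. At the pointer means within 26 mm of point pointer (0.13 rad), horizontally.
- deck_top (a point): Plywood deck with a steel disc beneath, 370 mm in diameter, top 82 mm above the bench, with eight turned drawer knobs (36 mm wide, tops at 116 mm) in a ring of 100 mm radius. Not to be touched. This point: centre of its top, on the axis; its x points to the tab. Nominal mass 5.6 kg, moment of inertia 0.085 kg m2, each 0.75 to 1.4 times that.
- carousel (a joint): Deck angle about the vertical axis relative to the stand, rad, anticlockwise from above positive, counted on over many turns; tab at the pointer at 0, 2 pi, 4 pi... 12 turns a minute is 1.257 rad/s. Nominal drag on the deck: 0.09 N m dry (0.02 bearing, 0.07 brake shoe; hidden, 0.04 to 0.22 in all from run to run) plus 0.02 N m per rad/s, so a free deck stops and stays.
- crank (a joint): Angle of the crank arm relative to the deck, rad, anticlockwise positive, turns without limit; the arm's direction in the stand's frame is carousel + crank. The clutch has no rigid link: it passes nominally 0.12 N m per rad/s of crank speed relative to the deck, both ways (deck time constant about 0.6 s with the crank held still).
- handle (a point): Where to grip the crank handle from above: on the axis of the upright dark wooden grip, 206 mm above the bench, 70 mm from the carousel's axis. The grip is 32 mm in diameter, 75 mm long (156 to 231 mm up) and spins freely on its pin, so the gripper need not turn while going round. The arm (22 mm wide, top at 154 mm) lies below; nothing else rises higher.
- shoe: Felt-faced wooden brake shoe, 40 x 50 x 40 mm, nominally 0.08 kg (varies), that lies on the deck near the rim (153 mm from the axis along the stand's -x) inside a fixed steel frame on a post, and drags on the deck; top at 122 mm. Not to be touched. Origin: centre of its underside.
- tin: Bystander: tin can, 90 mm in diameter, 110 mm tall. Origin: centre of its underside.
- mallet: Bystander: hammer lying on the bench, about 300 mm long.
- jar: Bystander: glass jar, 70 mm in diameter, 100 mm tall. Origin: centre of its underside.
- block: Bystander: cork sanding block, 110 x 60 x 35 mm. Origin: centre of its underside.

How it is judged (in metres and radians):
On the way, in this order (a step that is already met when the one before it is completed fails the run):
1. the deck runs anticlockwise at 10 to 14 turns a minute for 6 s without a break (velocity of joint carousel between 1.03 and 1.49 rad/s), for 5.9 s.
2. the deck is at rest with its tab at the pointer (horizontal distance between tab and pointer below 0.026 m and velocity of joint carousel between -0.06 and 0.06 rad/s), for 0.3 s.
At the end, for the whole second after the job is handed in: The deck is at rest (under 0.06 rad/s) with its tab within 26 mm of the pointer mark, the handle is released and the crank at rest (under 0.15 rad/s) (all of step 2 and velocity of joint crank between -0.15 and 0.15 rad/s); the robot touches nothing.
It fails at once if the deck exceeds 18 turns a minute, either way (velocity of joint carousel above 1.9 rad/s or velocity of joint carousel below -1.9 rad/s).
It fails at once if the robot touches the deck, its knobs, its tab or the brake shoe (contact force between any of the fingers, the arm and carousel_c0 above 1 N or contact force between the fingers and carousel_c1 above 1 N or contact force between the fingers and carousel_c2 above 1 N or contact force between the fingers and carousel_c4 above 1 N or contact force between the fingers and carousel_c5 above 1 N or contact force between the fingers and carousel_c6 above 1 N or contact force between the fingers and carousel_c7 above 1 N or contact force between the fingers and carousel_c8 above 1 N or contact force between the fingers and carousel_c9 above 1 N or contact force between the fingers and carousel_c10 above 1 N or contact force between the fingers and carousel_c11 above 1 N or contact force between any of the fingers, the arm and shoe above 1 N).
It fails at once if a bystander on the bench is disturbed (distance of any of tin, mallet, jar, block from where it was at the start of the episode above 0.03 m).
It also fails if it takes over 61 s, if anything falls off the work surface, if the arm or the gripper's body presses on something with over 40 N, if the wrist force passes 120 N, or if a joint passes its speed limit or range.

## Working session

There is one attempt and no reset: what is moved stays moved. The work goes in short steps, Python scripts to look and compute and a tool call to move; the robot and the scene stay as the last step left them, time stands still between calls to the robot, and variables do not carry over. Pictures are saved under pics/ and viewed, at most 10 in all, crops included, and the job is handed in when it is done.

Besides the shell and the picture viewer there is one more tool, called by a JSON object that holds its "api" and its "payload". send_rows: Moves the arm, as the interface text tells. Its arguments: {"type":"object","properties":{"moves":{"type":"array"},"grip_force":{"type":"number"}},"required":["moves"]}

```bash
mkdir -p pics
python3 - <<'E'
from rig import sense, grab_frame
import cv2
s=sense();print(s)
for n in("scene","top"):
    f=grab_frame(n);cv2.imwrite(f"pics/{n}0.png",f["img"][:,:,::-1]);print(n,f["mtx"],f["rvec"],f["tvec"])
print(sense()["clock"])
E
```

```text
{'clock': 0.0, 'qpos': array([ 1.28162603e+00,  3.53644585e-01,  1.63411970e+00, -2.19101775e-05,
        1.15515994e+00, -2.37530729e-03]), 'qvel': array([ 0.00033031, -0.00189686,  0.00119338, -0.00029048,  0.00111247,
        0.00049101]), 'joint_efforts': array([-1.34889856e-04, -6.05239034e+01, -3.42072237e+01,  4.60582476e-05,
        9.08572722e-03,  6.73068530e-05]), 'eef_pos': array([176.66829329, 599.06155096, 247.57004665]), 'tcp_rot': array([-3.14026104e+00,  1.68699861e-05,  2.85480653e+00]), 'contact_force': array([-0.12084702,  0.70230278,  0.49048051]), 'wrist_torque': array([-8.01372668e-05, -3.28558625e-02,  9.66676233e-03]), 'grasp_force': 0.0, 'opening': 1.004063594414792}
scene [[524.27160423   0.         315.85688756]
 [  0.         524.27160423 253.7383568 ]
 [  0.           0.           1.        ]] [ 1.80826965  1.97397851 -0.58891689] [  40.90367461 -410.203707   1734.24716806]
top [[489.20170157   0.         323.98732583]
 [  0.         489.20170157 238.96529913]
 [  0.           0.           1.        ]] [ 2.07758594 -2.13274688  0.23500685] [  27.8745738   586.35967233 1167.9150444 ]
0.1
```

View pics/top0.png

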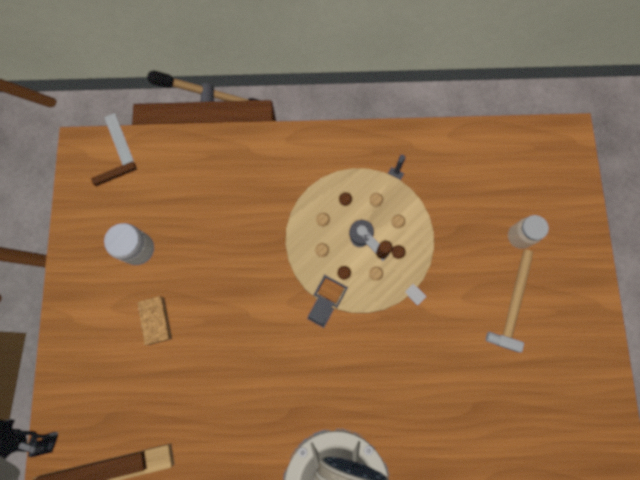

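View pics/scene0.png

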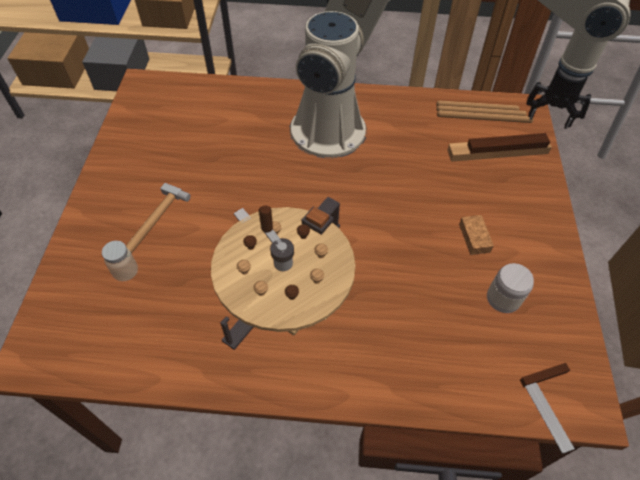

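The top view shows the deck centred near (360,240), tab at (415,294), pointer at (399,166), shoe frame near (327,300) and the handle at (385,249). The scene view shows the handle at (266,217), the tab at (242,215) and the pointer at (228,333).

```bash
cat > vis.py <<'E'
import numpy as np, cv2
from rig import sense, grab_frame
def onplane(f,px,z):
    """pixels (N,2) -> world xy at height z"""
    R=cv2.Rodrigues(f["rvec"])[0]; t=np.ravel(f["tvec"]); c=-R.T@t
    u=cv2.undistortPoints(np.float32(px).reshape(-1,1,2),f["mtx"],None).reshape(-1,2)
    d=np.c_[u,np.ones(len(u))]@R
    return c[:2]+d[:,:2]*((z-c[2])/d[:,2:])
def project(f,P):
    return cv2.projectPoints(np.float32(P).reshape(-1,1,3),f["rvec"],f["tvec"],f["mtx"],None)[0].reshape(-1,2)
E
python3 - <<'E'
from vis import *
fit=lambda p: (lambda s:(s[:2]/2,np.sqrt(s[2]+(s[:2]/2)@(s[:2]/2))))(np.linalg.lstsq(np.c_[p,np.ones(len(p))],(p**2).sum(1),rcond=None)[0])
for n in("top","scene"):
    f=grab_frame(n);im=f["img"];h=cv2.cvtColor(im,cv2.COLOR_RGB2HSV)
    m=cv2.inRange(h,(10,40,140),(28,150,255))
    m=cv2.morphologyEx(m,cv2.MORPH_CLOSE,np.ones((5,5)))
    k=max(cv2.findContours(m,cv2.RETR_EXTERNAL,cv2.CHAIN_APPROX_NONE)[0],key=cv2.contourArea)
    hull=cv2.convexHull(k)[:,0]
    p=onplane(f,hull,82)
    for _ in range(6):
        c,r=fit(p); e=abs(np.hypot(*(p-c).T)-r); p=p[e<max(3,2*e.std())]
    print(n,"axis",c,r,len(p),e.max())
    yy,xx=np.mgrid[0:480,0:640];px=np.c_[xx.ravel(),yy.ravel()]
    W=onplane(f,px,82)-c;rr=np.hypot(*W.T);a=np.arctan2(W[:,1],W[:,0])
    H=h.reshape(-1,3)
    g=(rr>191)&(rr<214)&(H[:,1]<60)
    for lo in np.arange(-3.2,3.2,.1):
        q=g&(a>=lo)&(a<lo+.1)
        if q.sum()>1: print(round(lo,2),q.sum(),H[q].mean(0).round(),px[q].mean(0).round())
E
```

```text
top axis [566.96410369 -69.80152354] 200.999768256382 7 1.1053659591235316
-2.5 6 [ 10.  37. 161.] [415. 302.]
-2.4 51 [ 28.  12. 168.] [418. 299.]
-2.3 28 [  8.  21. 166.] [422. 295.]
-0.6 32 [94. 23. 89.] [397. 176.]
-0.5 20 [84. 24. 91.] [391. 173.]
2.5 78 [112.  17.  87.] [314. 314.]
2.6 80 [112.  17.  84.] [321. 318.]
2.7 20 [89. 20. 85.] [326. 320.]
scene axis [585.02231705 -76.63211739] 186.15811678229286 31 2.7481269914188147
-2.5 38 [  9.  19. 176.] [242. 212.]
-2.4 36 [  9.  19. 169.] [238. 215.]
-0.7 6 [34. 39. 78.] [224. 319.]
-0.6 9 [23. 30. 71.] [226. 320.]
-0.5 54 [35. 30. 75.] [238. 325.]
-0.4 71 [21. 28. 75.] [244. 328.]
-0.3 10 [ 6. 40. 67.] [249. 329.]
2.4 3 [ 4. 50. 52.] [333. 219.]
2.5 25 [39. 39. 60.] [331. 215.]
2.6 26 [48. 29. 74.] [326. 210.]
2.7 16 [78. 31. 74.] [321. 207.]
```

Run:
```python
import cv2,numpy as np
a=cv2.imread("pics/top0.png")[140:350,260:460];b=cv2.imread("pics/scene0.png")[170:360,180:380]
cv2.imwrite("pics/crops.png",np.vstack([cv2.resize(x,(560,300) if 0 else (300*x.shape[1]//x.shape[0],300),interpolation=cv2.INTER_CUBIC)[:,:280] for x in(a,b)]))
```

```text
(no output)
```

View pics/crops.png

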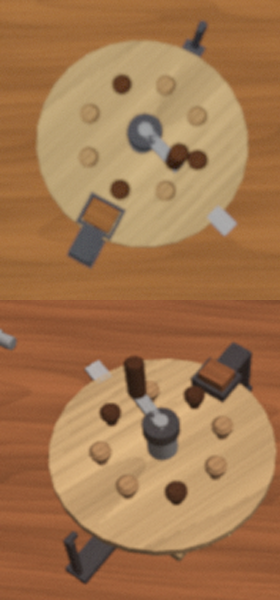

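The crops confirm the tab (bright aluminium) with the dark handle between it and the hub; the deck rim is partly hidden by the shoe frame and pointer bracket. I'll refit the axis with a robust fit at the known radius, and get the handle from two views.

Run:
```python
from vis import *
from scipy.optimize import least_squares
C=[]
for n in("top","scene"):
    f=grab_frame(n);im=f["img"];h=cv2.cvtColor(im,cv2.COLOR_RGB2HSV)
    s=cv2.GaussianBlur(im,(3,3),0)
    # rim: radial profiles at z=82 plane, strongest blue drop (deck is pale, bench is saturated)
    c=np.array([582,-76.])
    for it in range(3):
        pts=[]
        for a in np.linspace(-np.pi,np.pi,240,endpoint=False):
            r=np.arange(165,205,1.)
            P=np.c_[c[0]+r*np.cos(a),c[1]+r*np.sin(a),np.full(len(r),82)]
            q=project(f,P); v=cv2.remap(s[:,:,2],q[:,0].astype(np.float32),q[:,1].astype(np.float32),1).ravel().astype(float)
            d=v[:-6]-v[6:]; i=d.argmax()
            if d[i]>30: pts.append(P[i+3,:2])
        pts=np.array(pts)
        c=least_squares(lambda x:np.hypot(*(pts-x).T)-185,c,loss="soft_l1",f_scale=2).x
    e=np.hypot(*(pts-c).T)-185
    print(n,c,len(pts),np.median(e),np.median(abs(e))); C.append(c)
    yy,xx=np.mgrid[0:480,0:640];px=np.c_[xx.ravel(),yy.ravel()];H=h.reshape(-1,3)
    W=onplane(f,px,82)-c;rr=np.hypot(*W.T)
    g=(rr>190)&(rr<214)&(H[:,1]<40)&(H[:,2]>130)
    t=onplane(f,px[g],82).mean(0)-c;print("tab",g.sum(),np.arctan2(t[1],t[0]),np.hypot(*t))
    # handle: dark brown at its z
    dark=((H[:,2]<75)).reshape(480,640)
    cc=cv2.connectedComponentsWithStats(dark.astype(np.uint8))
    for st,ce in zip(cc[2][1:],cc[3][1:]):
        w=onplane(f,[ce],194 if n=="scene" else 231)[0]-c
        if np.hypot(*w)<220 and st[4]>12: print("dark",st,ce.round(1),w.round(1),np.hypot(*w).round(),np.arctan2(w[1],w[0]).round(3))
    # pointer dark grey post top
    g=((H[:,1]<45)&(H[:,2]<110)).reshape(480,640).astype(np.uint8)
    cc=cv2.connectedComponentsWithStats(g)
    for st,ce in zip(cc[2][1:],cc[3][1:]):
        w=onplane(f,[ce],60)[0]-c
        if np.hypot(*w)<280 and st[4]>12: print("grey",st,ce.round(1),np.hypot(*w).round(),np.arctan2(w[1],w[0]).round(3))
print(sense()["clock"])
```

```text
top [583.98069538 -75.29817014] 203 -1.0160206723500949 1.0160206723500949
tab 118 -2.4090427914952697 201.80872012788168
dark [393 160  10  15  66] [397.7 167.7] [125.1 -81.3] 149.0 -0.576
dark [353 240  12   6  23] [358.5 243. ] [-45.3  14. ] 47.0 2.841
dark [377 249  12   9  58] [381.9 253.7] [-70.3 -35.5] 79.0 -2.674
grey [389 156  15  23 128] [397.1 168.9] 216.0 -0.525
grey [350 220  23  26 314] [359.6 232.8] 18.0 -0.167
grey [309 293  30  33 461] [321.2 310.4] 201.0 2.626
scene [585.04346788 -76.73715618] 190 -1.000417291653875 1.000417291653875
tab 71 -2.402871420096956 201.33577610072243
dark [302 199  37  35 445] [324.1 216.3] [-73.3  98. ] 122.0 2.213
dark [259 209  13  23 207] [265.6 220.8] [-46.4 -43.2] 63.0 -2.392
dark [298 228  10  10  46] [302.1 233.5] [-16.6  49.3] 52.0 1.896
dark [245 241  10   8  38] [249.  244.9] [ 28.  -72.4] 78.0 -1.202
dark [272 248  21  22 168] [281.2 258.7] [60.   8.2] 61.0 0.135
dark [286 290  10   9  39] [290.  295.1] [154.   39.3] 159.0 0.25
grey [320 198  18  17 174] [328.8 205.8] 239.0 2.694
grey [303 216  30  15  74] [319.9 223.4] 173.0 2.64
grey [271 239  22  31 370] [282.7 254.6] 40.0 -2.982
grey [222 318   6   8  25] [224.4 321.5] 208.0 -0.638
grey [223 321  29  27 327] [237.5 333.3] 214.0 -0.42
0.3
```

Run:
```python
from vis import *
c=np.array([584.6,-76.1])
F={n:grab_frame(n) for n in("top","scene")}
def show(l,n,px,z):
    w=onplane(F[n],[px],z)[0]-c;print(l,n,w.round(1),np.hypot(*w).round(1),np.arctan2(w[1],w[0]).round(3))
show("post","top",(402,157),122);show("post","scene",(225.6,320),122)
show("handle","scene",(265,209.5),231)
for r in(2.0,):
  for a in(-2.55,-2.5,-2.45,-2.4,-2.35):
    P=[[c[0]+70*np.cos(a),c[1]+70*np.sin(a),z] for z in(156,193,231)]
    print(a,[project(F[n],P).round(1).tolist() for n in F])
for n in F:
    im=F[n]["img"];h=cv2.cvtColor(im,cv2.COLOR_RGB2HSV)
    y0,y1,x0,x1=(238,262,372,400) if n=="top" else (200,238,252,280)
    print(n);[print(y0+i,*r) for i,r in enumerate(h[y0:y1:2,x0:x1:2,2])]
# bracket dark pixels near bench: fit angle w.r.t. axis
    H=h.reshape(-1,3);yy,xx=np.mgrid[0:480,0:640];px=np.c_[xx.ravel(),yy.ravel()]
    for z in (4,122):
        W=onplane(F[n],px,z)-c;rr=np.hypot(*W.T);a=np.arctan2(W[:,1],W[:,0])
        g=(abs(rr-227)<10)&(H[:,2]<105)&(H[:,1]<140)&(abs(a+.5)<.25);print(z,g.sum(),np.median(a[g]),np.ptp(a[g]))
```

```text
post top [ 193.8 -111.1] 223.4 -0.521
post scene [ 193.3 -108.8] 221.8 -0.513
handle scene [-51.7 -43.4] 67.6 -2.443
-2.55 [[[379.79998779296875, 254.39999389648438], [381.6000061035156, 251.3000030517578], [383.6000061035156, 247.89999389648438]], [[269.20001220703125, 226.3000030517578], [268.29998779296875, 217.3000030517578], [267.20001220703125, 207.60000610351562]]]
-2.5 [[[381.0, 253.5], [382.79998779296875, 250.39999389648438], [384.8999938964844, 246.89999389648438]], [[268.0, 226.8000030517578], [267.0, 217.8000030517578], [265.8999938964844, 208.10000610351562]]]
-2.45 [[[382.1000061035156, 252.60000610351562], [384.0, 249.39999389648438], [386.1000061035156, 245.89999389648438]], [[266.79998779296875, 227.5], [265.79998779296875, 218.5], [264.6000061035156, 208.6999969482422]]]
-2.4 [[[383.20001220703125, 251.60000610351562], [385.1000061035156, 248.39999389648438], [387.20001220703125, 244.8000030517578]], [[265.6000061035156, 228.10000610351562], [264.6000061035156, 219.10000610351562], [263.3999938964844, 209.39999389648438]]]
-2.35 [[[384.20001220703125, 250.5], [386.
[... 1410 characters left out ...]
88 189 180 61 44 51 54 53 61 161 191 190 193
209 187 192 191 180 70 45 49 53 57 60 143 192 196 201
210 192 189 189 189 85 44 49 52 58 62 136 196 201 198
211 189 190 195 200 116 43 48 50 59 57 113 180 181 175
212 196 201 204 202 133 45 46 51 56 56 111 177 174 175
213 207 204 192 190 144 49 47 52 53 53 107 179 181 172
214 194 189 191 199 166 53 42 51 53 55 97 169 169 170
215 193 194 204 206 199 107 48 50 52 66 132 152 160 146
216 202 207 205 200 193 182 105 90 113 146 160 152 100 134
217 199 202 193 188 196 204 194 132 159 161 162 161 144 186
218 96 148 192 202 209 211 208 165 132 163 161 165 158 185
4 133 -0.5314681102376062 0.22353060112986278
122 189 -0.36829574379156993 0.29400395030170995
```

{"api": "send_rows", "payload": {"moves": [[[0.005,-0.01,0.02,0,0,0,1],[0.0177,-0.036,0.02,0,0,0,1],[0.0177,-0.036,0.005,0,0,0,1],[0.0177,-0.036,0,0,0,0,1],[0.0177,-0.036,0,0,0,0,1],[0.0177,-0.036,0,0,0,0,1],[0.0177,-0.036,0,0,0,0,1],[0.0177,-0.036,0,0,0,0,1],[0.0177,-0.036,0,0,0,0,1],[0.0177,-0.036,0,0,0,0,1]]]}}

```text
clock: 1.4
eef_pos: [341.5, 264.0, 293.5]
tcp_rot: [3.141, 0.0, 2.855]
contact_force: [0.5, -1.3, 0.3]
opening: 0.998
grasp_force: 0.0
```

{"api": "send_rows", "payload": {"moves": [[[0.0177,-0.036,0,0,0,0,1],[0.0177,-0.036,0,0,0,0,1],[0.0177,-0.036,0,0,0,0,1],[0.0177,-0.036,0,0,0,0,1],[0.0177,-0.036,0,0,0,0,1],[0.0177,-0.036,0,0,0,0,1],[0.0177,-0.036,0,0,0,0,1],[0.0177,-0.036,0,0,0,0,1],[0.0177,-0.036,0,0,0,0,1],[0.0177,-0.036,0,0,0,0,1]]]}}

```text
clock: 2.4
eef_pos: [518.6, -96.2, 293.4]
tcp_rot: [3.141, 0.0, 2.855]
contact_force: [1.1, 0.9, -0.0]
opening: 1.0
grasp_force: 0.0
```

{"api": "send_rows", "payload": {"moves": [[[0.0116,-0.024,0,0,0,0,1],[0,0,-0.01,0,0,0,1],[0,0,-0.025,0,0,0,1],[0,0,-0.025,0,0,0,1],[0,0,-0.02,0,0,0,1],[0,0,-0.009,0,0,0,1],[0,0,0,0,0,0,1]]]}}

```text
clock: 3.1
eef_pos: [528.7, -117.8, 203.1]
tcp_rot: [-3.142, -0.003, 2.855]
contact_force: [0.4, -0.2, 0.6]
opening: 1.0
grasp_force: 0.0
```

```bash
cat >> vis.py <<'E'
C=np.array([584.6,-76.1]); PH0=-0.519
def tab(n):
    f=grab_frame(n);H=cv2.cvtColor(f["img"],cv2.COLOR_RGB2HSV).reshape(-1,3)
    yy,xx=np.mgrid[0:480,0:640];px=np.c_[xx.ravel(),yy.ravel()]
    P=onplane(f,px,82);W=P-C;rr=np.hypot(*W.T);a=np.arctan2(W[:,1],W[:,0])
    g=(rr>190)&(rr<214)&(H[:,1]<45)&(H[:,2]>125)
    if g.sum()<15: return n,int(g.sum()),None,None
    m=np.exp(1j*a[g]); mu=np.angle(np.median(m.real)+1j*np.median(m.imag))
    k=abs(np.angle(m*np.exp(-1j*mu)))<.12
    mu=np.angle(m[k].mean()); v=(mu-PH0+np.pi)%(2*np.pi)-np.pi
    return n,int(k.sum()),int(g.sum()),round(float(v),3)
E
python3 - <<'E'
from vis import *
s=sense();print(s["eef_pos"])
for n in("top","scene"):
    print(tab(n))
f=grab_frame("wrist");g=grab_frame("top");h=grab_frame("scene")
cv2.imwrite("pics/a.png",np.hstack([cv2.resize(x,(400,300)) for x in(f["img"],h["img"])])[:,:,::-1])
E
```

```text
[ 528.70024117 -117.81881418  203.11292495]
('top', 109, 1608, -1.62)
('scene', 75, 75, -1.884)
```

View pics/a.png

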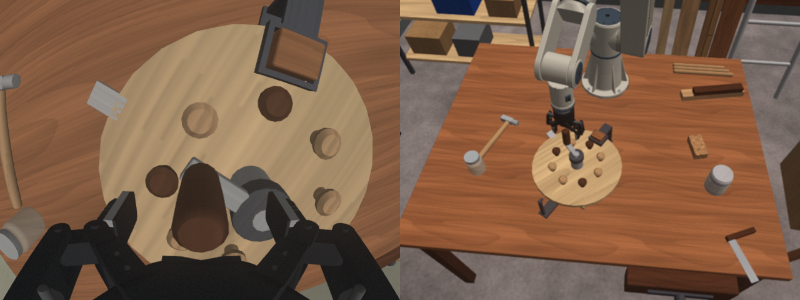

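```bash
cat > vis2.py <<'E'
from vis import *
from scipy.spatial.transform import Rotation as Ro
A=np.arange(0,2*np.pi,.01); RR=np.arange(190,213,2.)
W3=np.stack(np.broadcast_arrays(C[0]+RR[:,None]*np.cos(A+PH0),C[1]+RR[:,None]*np.sin(A+PH0),82.),-1).reshape(-1,3)
def wproj(f,s,P):
    R=Ro.from_euler("xyz",s["tcp_rot"]).as_matrix()
    T=np.linalg.inv(f["T_tool_cam"]); p=((P-s["eef_pos"])@R)@T[:3,:3].T+T[:3,3]
    th=np.arctan2(np.hypot(p[:,0],p[:,1]),p[:,2]); ph=np.arctan2(p[:,1],p[:,0]); K=f["mtx"]
    r=np.where(th<1.5,th,9)
    return np.c_[K[0,2]+K[0,0]*r*np.cos(ph),K[1,2]+K[1,1]*r*np.sin(ph)]
def tab(n):
    """carousel angle from the bright grey tab in polar-unwrapped rim; (t, angle, score)"""
    s=sense(); f=grab_frame(n)
    q=(wproj(f,s,W3) if n=="wrist" else project(f,W3)).astype(np.float32)
    h=cv2.cvtColor(f["img"],cv2.COLOR_RGB2HSV)
    v=cv2.remap(h,q[:,:1],q[:,1:],1,borderValue=(0,255,0)).reshape(len(RR),len(A),3)
    m=((v[...,1]<50)&(v[...,2]>115)).mean(0)
    k=np.ones(15)/15; sm=np.convolve(np.r_[m[-7:],m,m[:7]],k,"valid")
    out=np.convolve(np.r_[m[-25:],m,m[:25]],np.r_[np.ones(12),np.zeros(27),np.ones(12)]/24,"valid")
    sc=sm-out; i=sc.argmax()
    j=np.arange(i-12,i+13); w=m[j%len(A)]
    a=(A[i]+.01*((j-i)*w).sum()/max(w.sum(),1e-6))
    return n,round(s["clock"],2),round(float(a%(2*np.pi)),3),round(float(sc[i]),2)
E
python3 - <<'E'
from vis2 import *
for n in("top","scene","wrist"): print(tab(n))
E
```

```text
('top', 3.35, 3.676, 0.5)
('scene', 3.4, 4.4, 0.99)
('wrist', 3.45, 4.393, 0.97)
```

{"api": "send_rows", "payload": {"moves": [[[0,0,0,0,0,0,-1],[0,0,0,0,0,0,-1],[0,0,0,0,0,0,-1],[0,0,0,0,0,0,-1]]], "grip_force": 40}}

```text
clock: 3.9
eef_pos: [529.6, -118.6, 204.4]
tcp_rot: [-3.141, -0.0, 2.855]
contact_force: [-2.8, -2.0, 6.4]
opening: 0.361
grasp_force: 38.9
```

```bash
cat > plan.py <<'E'
import json,sys,os
import numpy as np
C=np.array([584.6,-76.1])
# state: commanded xy and angle; args: row speeds rad/s
st=json.load(open("st.json")) if os.path.exists("st.json") else dict(xy=[529.6,-118.9],th=float(np.arctan2(-42.8,-55)))
xy=np.array(st["xy"]);th=st["th"]
rows=[]
for w in map(float,sys.argv[1:]):
    th+=w*.1; t=C+70*np.array([np.cos(th),np.sin(th)])
    d=np.round((t-xy)/1000,4); xy=xy+d*1000; rows.append([*map(float,d),0,0,0,0,-1])
json.dump(dict(xy=xy.tolist(),th=th),open("st.json","w"))
print(json.dumps([rows]),round(th,3))
E
python3 plan.py .5 1 1.5 2 2 2 2 2 2 2
```

```text
[[[0.002, -0.0029, 0, 0, 0, 0, -1], [0.0048, -0.0051, 0, 0, 0, 0, -1], [0.0081, -0.0066, 0, 0, 0, 0, -1], [0.0122, -0.0068, 0, 0, 0, 0, -1], [0.0133, -0.0043, 0, 0, 0, 0, -1], [0.0139, -0.0015, 0, 0, 0, 0, -1], [0.014, 0.0013, 0, 0, 0, 0, -1], [0.0133, 0.004, 0, 0, 0, 0, -1], [0.0124, 0.0066, 0, 0, 0, 0, -1], [0.0107, 0.0089, 0, 0, 0, 0, -1]]] -0.78
```

{"api": "send_rows", "payload": {"moves": [[[0.002,-0.0029,0,0,0,0,-1],[0.0048,-0.0051,0,0,0,0,-1],[0.0081,-0.0066,0,0,0,0,-1],[0.0122,-0.0068,0,0,0,0,-1],[0.0133,-0.0043,0,0,0,0,-1],[0.0139,-0.0015,0,0,0,0,-1],[0.014,0.0013,0,0,0,0,-1],[0.0133,0.004,0,0,0,0,-1],[0.0124,0.0066,0,0,0,0,-1],[0.0107,0.0089,0,0,0,0,-1]]]}}

```text
clock: 4.9
eef_pos: [634.1, -124.2, 204.2]
tcp_rot: [3.141, -0.004, 2.854]
contact_force: [-10.0, 6.9, 9.0]
opening: 0.359
grasp_force: 40.3
```

```bash
python3 - <<'E'
from vis2 import *
print(tab("wrist"),tab("scene"),sense()["eef_pos"],sense()["contact_force"])
E
python3 plan.py 2 2 2 2 2 2 2 2 2 2
```

```text
('wrist', 4.9, 4.878, 0.97) ('scene', 4.95, 4.926, 0.98) [ 634.93683605 -123.15615376  204.20421411] [-6.18218152  7.32354326  9.24549106]
[[[0.0088, 0.0108, 0, 0, 0, 0, -1], [0.0065, 0.0124, 0, 0, 0, 0, -1], [0.0039, 0.0134, 0, 0, 0, 0, -1], [0.0011, 0.014, 0, 0, 0, 0, -1], [-0.0017, 0.0139, 0, 0, 0, 0, -1], [-0.0044, 0.0132, 0, 0, 0, 0, -1], [-0.0069, 0.0122, 0, 0, 0, 0, -1], [-0.0092, 0.0105, 0, 0, 0, 0, -1], [-0.0111, 0.0084, 0, 0, 0, 0, -1], [-0.0126, 0.0061, 0, 0, 0, 0, -1]]] 1.22
```

{"api": "send_rows", "payload": {"moves": [[[0.0088,0.0108,0,0,0,0,-1],[0.0065,0.0124,0,0,0,0,-1],[0.0039,0.0134,0,0,0,0,-1],[0.0011,0.014,0,0,0,0,-1],[-0.0017,0.0139,0,0,0,0,-1],[-0.0044,0.0132,0,0,0,0,-1],[-0.0069,0.0122,0,0,0,0,-1],[-0.0092,0.0105,0,0,0,0,-1],[-0.0111,0.0084,0,0,0,0,-1],[-0.0126,0.0061,0,0,0,0,-1]]]}}

```text
clock: 6.0
eef_pos: [608.7, -9.1, 204.4]
tcp_rot: [3.14, 0.001, 2.855]
contact_force: [1.6, -0.1, 1.5]
opening: 0.365
grasp_force: 40.0
```

```bash
python3 - <<'E'
from vis2 import *
print(tab("scene"),tab("wrist"),sense()["eef_pos"],sense()["contact_force"])
E
python3 plan.py 2 2 2 2 2 2 2 2 2 2
```

```text
('scene', 6.0, 5.842, 1.0) ('wrist', 6.05, 0.0, 0.0) [606.89882154  -8.55784136 204.45342501] [-0.22838718  4.01014785  0.96708525]
[[[-0.0136, 0.0035, 0, 0, 0, 0, -1], [-0.0139, 0.0007, 0, 0, 0, 0, -1], [-0.0138, -0.0021, 0, 0, 0, 0, -1], [-0.0132, -0.0047, 0, 0, 0, 0, -1], [-0.0119, -0.0073, 0, 0, 0, 0, -1], [-0.0102, -0.0095, 0, 0, 0, 0, -1], [-0.0082, -0.0114, 0, 0, 0, 0, -1], [-0.0057, -0.0128, 0, 0, 0, 0, -1], [-0.0031, -0.0136, 0, 0, 0, 0, -1], [-0.0003, -0.014, 0, 0, 0, 0, -1]]] 3.22
```

{"api": "send_rows", "payload": {"moves": [[[-0.0136,0.0035,0,0,0,0,-1],[-0.0139,0.0007,0,0,0,0,-1],[-0.0138,-0.0021,0,0,0,0,-1],[-0.0132,-0.0047,0,0,0,0,-1],[-0.0119,-0.0073,0,0,0,0,-1],[-0.0102,-0.0095,0,0,0,0,-1],[-0.0082,-0.0114,0,0,0,0,-1],[-0.0057,-0.0128,0,0,0,0,-1],[-0.0031,-0.0136,0,0,0,0,-1],[-0.0003,-0.014,0,0,0,0,-1]]]}}

```text
clock: 7.1
eef_pos: [514.2, -82.2, 204.4]
tcp_rot: [-3.141, -0.0, 2.855]
contact_force: [1.4, 1.6, 1.9]
opening: 0.357
grasp_force: 40.5
```

```bash
python3 - <<'E'
from vis2 import *
print(tab("scene"),sense()["eef_pos"],sense()["contact_force"])
E
cat > model.py <<'E'
import numpy as np
from scipy.optimize import least_squares
# segments: (duration, crank speed)
R=[(.1,.5),(.1,1),(.1,1.5)]
def seg(L):return [(d,w) for d,w in L]
def sim(p,segs,a0,v0=0.,dt=.005):
    k,b,e=p[:3];t=0;a=a0;v=v0;T=[0];A=[a0];V=[v0]
    for d,w in segs:
        for _ in range(round(d/dt)):
            acc=k*(w-v)-e*v
            if abs(v)<1e-3 and abs(acc)<b: v=0
            else:
                s=np.sign(v) if abs(v)>1e-3 else np.sign(acc); vn=v+dt*(acc-b*s)
                v=0 if v*vn<0 else vn
            a+=v*dt;t+=dt;T.append(t);A.append(a);V.append(v)
    return np.array(T),np.array(A),np.array(V)
def fit(segs,t0,meas,a0):
    T=[m[0]-t0 for m in meas];Y=[m[1] for m in meas]
    f=lambda p:np.r_[(np.interp(T,*sim(p,segs,a0)[:2])-Y)/.01,(p-[1.41,1.06,.235])/[.5,.8,.08]]
    return least_squares(f,[1.41,1.06,.235],bounds=(0.05,6),diff_step=.01)
E
echo
```

```text
('scene', 7.1, 0.641, 1.0) [514.6515464  -84.03531353 204.37439168] [-3.67863208 -3.97406646  4.01323229]
```

```bash
cat > log.py <<'E'
segs=[(.1,.5),(.1,1),(.1,1.5),(.7,2),(.1,0),(1,2),(.1,0),(1,2),(.05,0)]
meas=[(4.9,4.878),(4.95,4.926),(6.0,5.842),(7.1,6.924)]
E
python3 - <<'E'
from model import *; from log import *
r=fit(segs,3.9,meas,4.396);p=r.x;print(p,r.fun[:4]*.01)
T,A,V=sim(p,segs,4.396);print("v now",V[-1],"steady@2",(2*p[0]-p[1])/(p[0]+p[2]),"w for 1.26",(1.26*(p[0]+p[2])+p[1])/p[0])
E
python3 plan.py 2.2 2.2 2.2 2.2 2.2 2.2 2.2 2.2 2.2 2.2
```

```text
[2.02795753 1.49039289 0.26237048] [-0.00905096 -0.01525649  0.02307153 -0.00852525]
v now 0.891427652699232 steady@2 1.1201549105469013 w for 1.26 2.157937787678648
[[[0.0029, -0.0151, 0, 0, 0, 0, -1], [0.0061, -0.0141, 0, 0, 0, 0, -1], [0.009, -0.0124, 0, 0, 0, 0, -1], [0.0115, -0.0102, 0, 0, 0, 0, -1], [0.0135, -0.0074, 0, 0, 0, 0, -1], [0.0148, -0.0043, 0, 0, 0, 0, -1], [0.0153, -0.0009, 0, 0, 0, 0, -1], [0.0152, 0.0024, 0, 0, 0, 0, -1], [0.0143, 0.0056, 0, 0, 0, 0, -1], [0.0127, 0.0087, 0, 0, 0, 0, -1]]] 5.42
```

{"api": "send_rows", "payload": {"moves": [[[0.0029,-0.0151,0,0,0,0,-1],[0.0061,-0.0141,0,0,0,0,-1],[0.009,-0.0124,0,0,0,0,-1],[0.0115,-0.0102,0,0,0,0,-1],[0.0135,-0.0074,0,0,0,0,-1],[0.0148,-0.0043,0,0,0,0,-1],[0.0153,-0.0009,0,0,0,0,-1],[0.0152,0.0024,0,0,0,0,-1],[0.0143,0.0056,0,0,0,0,-1],[0.0127,0.0087,0,0,0,0,-1]]]}}

```text
clock: 8.15
eef_pos: [630.1, -127.9, 204.1]
tcp_rot: [3.14, -0.004, 2.854]
contact_force: [-10.0, 8.6, 12.1]
opening: 0.356
grasp_force: 41.4
```

```bash
python3 - <<'E'
from vis2 import *
print(tab("scene"))
E
python3 plan.py 2.2 2.2 2.2 2.2 2.2 2.2 2.2 2.2 2.2 2.2;python3 plan.py 2.2 2.2 2.2 2.2 2.2 2.2 2.2 2.2 2.2 2.2
```

```text
('scene', 8.15, 1.825, 0.96)
[[[0.0105, 0.0112, 0, 0, 0, 0, -1], [0.0078, 0.0132, 0, 0, 0, 0, -1], [0.0048, 0.0147, 0, 0, 0, 0, -1], [0.0014, 0.0153, 0, 0, 0, 0, -1], [-0.0019, 0.0152, 0, 0, 0, 0, -1], [-0.0053, 0.0145, 0, 0, 0, 0, -1], [-0.0082, 0.0129, 0, 0, 0, 0, -1], [-0.0109, 0.0109, 0, 0, 0, 0, -1], [-0.013, 0.0082, 0, 0, 0, 0, -1], [-0.0145, 0.0052, 0, 0, 0, 0, -1]]] 7.62
[[[-0.0152, 0.0019, 0, 0, 0, 0, -1], [-0.0153, -0.0015, 0, 0, 0, 0, -1], [-0.0146, -0.0047, 0, 0, 0, 0, -1], [-0.0132, -0.0079, 0, 0, 0, 0, -1], [-0.0112, -0.0105, 0, 0, 0, 0, -1], [-0.0086, -0.0128, 0, 0, 0, 0, -1], [-0.0057, -0.0143, 0, 0, 0, 0, -1], [-0.0023, -0.0151, 0, 0, 0, 0, -1], [0.001, -0.0154, 0, 0, 0, 0, -1], [0.0043, -0.0147, 0, 0, 0, 0, -1]]] 9.82
```

{"api": "send_rows", "payload": {"moves": [[[0.0105,0.0112,0,0,0,0,-1],[0.0078,0.0132,0,0,0,0,-1],[0.0048,0.0147,0,0,0,0,-1],[0.0014,0.0153,0,0,0,0,-1],[-0.0019,0.0152,0,0,0,0,-1],[-0.0053,0.0145,0,0,0,0,-1],[-0.0082,0.0129,0,0,0,0,-1],[-0.0109,0.0109,0,0,0,0,-1],[-0.013,0.0082,0,0,0,0,-1],[-0.0145,0.0052,0,0,0,0,-1]]]}}

```text
clock: 9.2
eef_pos: [601.6, -6.9, 204.4]
tcp_rot: [3.14, 0.002, 2.855]
contact_force: [1.8, 1.5, 3.0]
opening: 0.358
grasp_force: 40.7
```

{"api": "send_rows", "payload": {"moves": [[[-0.0152,0.0019,0,0,0,0,-1],[-0.0153,-0.0015,0,0,0,0,-1],[-0.0146,-0.0047,0,0,0,0,-1],[-0.0132,-0.0079,0,0,0,0,-1],[-0.0112,-0.0105,0,0,0,0,-1],[-0.0086,-0.0128,0,0,0,0,-1],[-0.0057,-0.0143,0,0,0,0,-1],[-0.0023,-0.0151,0,0,0,0,-1],[0.001,-0.0154,0,0,0,0,-1],[0.0043,-0.0147,0,0,0,0,-1]]]}}

```text
clock: 10.2
eef_pos: [519.8, -103.2, 204.3]
tcp_rot: [3.142, -0.0, 2.855]
contact_force: [4.2, 4.1, 2.6]
opening: 0.357
grasp_force: 40.7
```

Run:
```python
from vis2 import *
m=tab("scene");print(m)
L=open("log.py").read();open("log.py","w").write(L+f"segs+=[(1,2.2),(.05,0),(2,2.2),(.05,0)]\nmeas+=[(8.15,8.108),({m[1]},{m[2]}+6.283)]\n")
from model import *; from log import *
r=fit(segs,3.9,meas,4.396);p=r.x;print(p,r.fun[:6]*.01)
T,A,V=sim(p,segs,4.396);print("v now",V[-1],"steady@2.2",(2.2*p[0]-p[1])/(p[0]+p[2]),"w for 1.26",(1.26*(p[0]+p[2])+p[1])/p[0])
print(V[::20].round(2))
```

```text
('scene', 10.2, 4.369, 0.98)
[2.02021064 1.47996591 0.26397802] [-0.00921368 -0.01540538  0.02353231 -0.00705846 -0.00213284  0.00059892]
v now 1.0844615454358055 steady@2.2 1.2978339113542627 w for 1.26 2.157222385927647
[0.   0.   0.05 0.18 0.37 0.53 0.65 0.74 0.82 0.88 0.93 0.61 0.71 0.8
 0.86 0.92 0.96 0.99 1.02 1.04 1.06 1.07 0.72 0.8  0.87 0.92 0.96 0.99
 1.02 1.04 1.06 1.07 1.08 0.94 1.01 1.07 1.12 1.15 1.18 1.21 1.23 1.24
 1.25 1.05 1.1  1.14 1.17 1.2  1.22 1.24 1.25 1.26 1.27 1.27 1.28 1.28
 1.29 1.29 1.29 1.29 1.29 1.29 1.29 1.3 ]
```

```bash
for i in 1 2 3 4 5 6 7; do python3 plan.py 2.17 2.17 2.17 2.17 2.17 2.17 2.17 2.17 2.17 2.17|sed 's/, 0, 0, 0, 0, -1//g'; done
```

```text
[[[0.0073, -0.0133], [0.01, -0.0114], [0.0122, -0.009], [0.0139, -0.0061], [0.0148, -0.003], [0.0152, 0.0003], [0.0148, 0.0035], [0.0136, 0.0066], [0.0119, 0.0094], [0.0096, 0.0117]]] 11.99
[[[0.0068, 0.0136], [0.0038, 0.0146], [0.0005, 0.0152], [-0.0027, 0.0149], [-0.006, 0.014], [-0.0087, 0.0123], [-0.0112, 0.0102], [-0.0132, 0.0076], [-0.0145, 0.0045], [-0.0151, 0.0013]]] 14.16
[[[-0.015, -0.002], [-0.0143, -0.0052], [-0.0128, -0.0081], [-0.0107, -0.0107], [-0.0082, -0.0127], [-0.0053, -0.0142], [-0.0021, -0.0151], [0.0012, -0.0151], [0.0045, -0.0145], [0.0074, -0.0132]]] 16.33
[[[0.0101, -0.0113], [0.0123, -0.0088], [0.0139, -0.006], [0.0149, -0.0029], [0.0152, 0.0004], [0.0147, 0.0037], [0.0136, 0.0068], [0.0118, 0.0095], [0.0095, 0.0118], [0.0067, 0.0136]]] 18.5
[[[0.0036, 0.0147], [0.0004, 0.0152], [-0.003, 0.0149], [-0.006, 0.0139], [-0.0089, 0.0122], [-0.0113, 0.0101], [-0.0132, 0.0074], [-0.0145, 0.0044], [-0.0152, 0.0012], [-0.015, -0.0022]]] 20.67
[[[-0.0142, -0.0053], [-0.0127, -0.0082], [-0.0106, -0.0108], [-0.0081, -0.0128], [-0.0052, -0.0143], [-0.0019, -0.015], [0.0014, -0.0151], [0.0045, -0.0145], [0.0076, -0.0131], [0.0102, -0.0112]]] 22.84
[[[0.0124, -0.0088], [0.014, -0.0058], [0.0149, -0.0027], [0.0152, 0.0005], [0.0146, 0.0039], [0.0135, 0.0068], [0.0118, 0.0097], [0.0093, 0.0119], [0.0066, 0.0137], [0.0035, 0.0147]]] 25.01
```

{"api": "send_rows", "payload": {"moves": [[[0.0073,-0.0133,0,0,0,0,-1],[0.01,-0.0114,0,0,0,0,-1],[0.0122,-0.009,0,0,0,0,-1],[0.0139,-0.0061,0,0,0,0,-1],[0.0148,-0.003,0,0,0,0,-1],[0.0152,0.0003,0,0,0,0,-1],[0.0148,0.0035,0,0,0,0,-1],[0.0136,0.0066,0,0,0,0,-1],[0.0119,0.0094,0,0,0,0,-1],[0.0096,0.0117,0,0,0,0,-1]]]}}

```text
clock: 11.25
eef_pos: [643.0, -113.0, 204.1]
tcp_rot: [3.142, -0.004, 2.855]
contact_force: [-9.5, 3.8, 10.4]
opening: 0.358
grasp_force: 41.4
```

{"api": "send_rows", "payload": {"moves": [[[0.0068,0.0136,0,0,0,0,-1],[0.0038,0.0146,0,0,0,0,-1],[0.0005,0.0152,0,0,0,0,-1],[-0.0027,0.0149,0,0,0,0,-1],[-0.006,0.014,0,0,0,0,-1],[-0.0087,0.0123,0,0,0,0,-1],[-0.0112,0.0102,0,0,0,0,-1],[-0.0132,0.0076,0,0,0,0,-1],[-0.0145,0.0045,0,0,0,0,-1],[-0.0151,0.0013,0,0,0,0,-1]]]}}

```text
clock: 12.25
eef_pos: [583.7, -4.6, 204.4]
tcp_rot: [3.14, 0.001, 2.855]
contact_force: [1.7, 0.9, 3.8]
opening: 0.36
grasp_force: 40.9
```

{"api": "send_rows", "payload": {"moves": [[[-0.015,-0.002,0,0,0,0,-1],[-0.0143,-0.0052,0,0,0,0,-1],[-0.0128,-0.0081,0,0,0,0,-1],[-0.0107,-0.0107,0,0,0,0,-1],[-0.0082,-0.0127,0,0,0,0,-1],[-0.0053,-0.0142,0,0,0,0,-1],[-0.0021,-0.0151,0,0,0,0,-1],[0.0012,-0.0151,0,0,0,0,-1],[0.0045,-0.0145,0,0,0,0,-1],[0.0074,-0.0132,0,0,0,0,-1]]]}}

```text
clock: 13.25
eef_pos: [528.0, -117.1, 204.3]
tcp_rot: [3.142, -0.0, 2.855]
contact_force: [3.8, 5.9, 2.6]
opening: 0.36
grasp_force: 40.9
```

{"api": "send_rows", "payload": {"moves": [[[0.0101,-0.0113,0,0,0,0,-1],[0.0123,-0.0088,0,0,0,0,-1],[0.0139,-0.006,0,0,0,0,-1],[0.0149,-0.0029,0,0,0,0,-1],[0.0152,0.0004,0,0,0,0,-1],[0.0147,0.0037,0,0,0,0,-1],[0.0136,0.0068,0,0,0,0,-1],[0.0118,0.0095,0,0,0,0,-1],[0.0095,0.0118,0,0,0,0,-1],[0.0067,0.0136,0,0,0,0,-1]]]}}

```text
clock: 14.25
eef_pos: [650.0, -99.0, 204.1]
tcp_rot: [-3.141, -0.004, 2.855]
contact_force: [-9.7, 2.2, 11.5]
opening: 0.359
grasp_force: 41.4
```

{"api": "send_rows", "payload": {"moves": [[[0.0036,0.0147,0,0,0,0,-1],[0.0004,0.0152,0,0,0,0,-1],[-0.003,0.0149,0,0,0,0,-1],[-0.006,0.0139,0,0,0,0,-1],[-0.0089,0.0122,0,0,0,0,-1],[-0.0113,0.0101,0,0,0,0,-1],[-0.0132,0.0074,0,0,0,0,-1],[-0.0145,0.0044,0,0,0,0,-1],[-0.0152,0.0012,0,0,0,0,-1],[-0.015,-0.0022,0,0,0,0,-1]]]}}

```text
clock: 15.25
eef_pos: [567.9, -6.5, 204.4]
tcp_rot: [3.14, 0.0, 2.855]
contact_force: [0.1, 4.4, 5.1]
opening: 0.358
grasp_force: 41.0
```

{"api": "send_rows", "payload": {"moves": [[[-0.0142,-0.0053,0,0,0,0,-1],[-0.0127,-0.0082,0,0,0,0,-1],[-0.0106,-0.0108,0,0,0,0,-1],[-0.0081,-0.0128,0,0,0,0,-1],[-0.0052,-0.0143,0,0,0,0,-1],[-0.0019,-0.015,0,0,0,0,-1],[0.0014,-0.0151,0,0,0,0,-1],[0.0045,-0.0145,0,0,0,0,-1],[0.0076,-0.0131,0,0,0,0,-1],[0.0102,-0.0112,0,0,0,0,-1]]]}}

```text
clock: 16.25
eef_pos: [539.2, -128.8, 204.3]
tcp_rot: [3.141, -0.0, 2.855]
contact_force: [4.0, 7.7, 4.0]
opening: 0.364
grasp_force: 41.0
```

{"api": "send_rows", "payload": {"moves": [[[0.0124,-0.0088,0,0,0,0,-1],[0.014,-0.0058,0,0,0,0,-1],[0.0149,-0.0027,0,0,0,0,-1],[0.0152,0.0005,0,0,0,0,-1],[0.0146,0.0039,0,0,0,0,-1],[0.0135,0.0068,0,0,0,0,-1],[0.0118,0.0097,0,0,0,0,-1],[0.0093,0.0119,0,0,0,0,-1],[0.0066,0.0137,0,0,0,0,-1],[0.0035,0.0147,0,0,0,0,-1]]]}}

```text
clock: 17.25
eef_pos: [653.8, -83.9, 204.2]
tcp_rot: [-3.14, -0.003, 2.855]
contact_force: [-9.7, -1.2, 11.0]
opening: 0.359
grasp_force: 41.4
```

Run:
```python
from vis2 import *
m=tab("scene");print(m)
from model import *; from log import *
n=round((10.652+7.05*1.26-m[2])/6.2832)
y=m[2]+6.2832*n; print("avg v",(y-10.652)/(m[1]-10.2))
open("log.py","a").write(f"segs+=[(7,2.17),(.05,0)]\nmeas+=[({m[1]},{y})]\n")
segs+=[(7,2.17),(.05,0)];meas+=[(m[1],y)]
r=fit(segs,3.9,meas,4.396);p=r.x;print(p,r.fun[:7]*.01)
T,A,V=sim(p,segs,4.396);print("v now",V[-1],"a now",A[-1],A[-1]%6.2832, V[-12])
# stop distance table: k more rows at 2.17 then last row w, then hold
for k in range(0,60,1):
    a=sim(p,segs+[(.1*k,2.17),(.1,1.0),(1.5,0)],4.396)[1][-1]; d=(a+.3)%6.2832-.3
    if abs(d)<.25: print(k,d)
```

```text
('scene', 17.25, 0.659, 0.96)
avg v 1.2562553191489358
[2.00395263 1.44852557 0.28143516] [-0.00866622 -0.01483378  0.02459036 -0.00563046 -0.00188379 -0.00342961
  0.00126508]
v now 1.062371460828736 a now 19.567533846791108 0.7179338467911078 1.268953829166793
41 -0.1494773521282859
42 -0.02258241063879679
43 0.10431262189416018
44 0.23120772677472418
```

```bash
W="2.17 2.17 2.17 2.17 2.17 2.17 2.17 2.17 2.17 2.17"; for i in 1 2 3 4; do python3 plan.py $W|sed 's/, 0, 0, 0, 0, -1//g'; done; python3 plan.py 2.17 2.17 1.15 0 0 0 0 0 0 0|sed 's/, 0, 0, 0, 0, -1//g'
```

```text
[[[0.0002, 0.0152], [-0.0031, 0.0148], [-0.0061, 0.0139], [-0.009, 0.0122], [-0.0115, 0.0099], [-0.0133, 0.0073], [-0.0145, 0.0042], [-0.0152, 0.001], [-0.0149, -0.0022], [-0.0142, -0.0055]]] 27.18
[[[-0.0126, -0.0084], [-0.0106, -0.0108], [-0.0079, -0.013], [-0.005, -0.0143], [-0.0018, -0.015], [0.0015, -0.0151], [0.0047, -0.0144], [0.0077, -0.0131], [0.0103, -0.0111], [0.0125, -0.0086]]] 29.35
[[[0.0141, -0.0057], [0.0149, -0.0026], [0.0151, 0.0007], [0.0147, 0.004], [0.0134, 0.007], [0.0116, 0.0098], [0.0093, 0.012], [0.0064, 0.0137], [0.0034, 0.0148], [0.0, 0.0152]]] 31.52
[[[-0.0032, 0.0148], [-0.0063, 0.0138], [-0.0091, 0.0121], [-0.0115, 0.0098], [-0.0134, 0.0072], [-0.0146, 0.004], [-0.0151, 0.0009], [-0.015, -0.0024], [-0.0141, -0.0056], [-0.0126, -0.0085]]] 33.69
[[[-0.0104, -0.011], [-0.0078, -0.013], [-0.003, -0.0075], [0.0, 0.0], [0.0, 0.0], [0.0, 0.0], [0.0, 0.0], [0.0, 0.0], [0.0, 0.0], [0.0, 0.0]]] 34.239
```

{"api": "send_rows", "payload": {"moves": [[[0.0002,0.0152,0,0,0,0,-1],[-0.0031,0.0148,0,0,0,0,-1],[-0.0061,0.0139,0,0,0,0,-1],[-0.009,0.0122,0,0,0,0,-1],[-0.0115,0.0099,0,0,0,0,-1],[-0.0133,0.0073,0,0,0,0,-1],[-0.0145,0.0042,0,0,0,0,-1],[-0.0152,0.001,0,0,0,0,-1],[-0.0149,-0.0022,0,0,0,0,-1],[-0.0142,-0.0055,0,0,0,0,-1]]]}}

```text
clock: 18.3
eef_pos: [552.8, -11.9, 204.4]
tcp_rot: [3.14, -0.001, 2.855]
contact_force: [-0.3, 5.4, 7.1]
opening: 0.357
grasp_force: 41.1
```

{"api": "send_rows", "payload": {"moves": [[[-0.0126,-0.0084,0,0,0,0,-1],[-0.0106,-0.0108,0,0,0,0,-1],[-0.0079,-0.013,0,0,0,0,-1],[-0.005,-0.0143,0,0,0,0,-1],[-0.0018,-0.015,0,0,0,0,-1],[0.0015,-0.0151,0,0,0,0,-1],[0.0047,-0.0144,0,0,0,0,-1],[0.0077,-0.0131,0,0,0,0,-1],[0.0103,-0.0111,0,0,0,0,-1],[0.0125,-0.0086,0,0,0,0,-1]]]}}

```text
clock: 19.3
eef_pos: [552.6, -137.6, 204.3]
tcp_rot: [3.141, 0.0, 2.854]
contact_force: [2.6, 9.4, 3.6]
opening: 0.361
grasp_force: 41.2
```

{"api": "send_rows", "payload": {"moves": [[[0.0141,-0.0057,0,0,0,0,-1],[0.0149,-0.0026,0,0,0,0,-1],[0.0151,0.0007,0,0,0,0,-1],[0.0147,0.004,0,0,0,0,-1],[0.0134,0.007,0,0,0,0,-1],[0.0116,0.0098,0,0,0,0,-1],[0.0093,0.012,0,0,0,0,-1],[0.0064,0.0137,0,0,0,0,-1],[0.0034,0.0148,0,0,0,0,-1],[0.0,0.0152,0,0,0,0,-1]]]}}

```text
clock: 20.3
eef_pos: [654.0, -68.3, 204.2]
tcp_rot: [-3.14, -0.003, 2.855]
contact_force: [-7.8, -2.5, 10.0]
opening: 0.356
grasp_force: 41.4
```

{"api": "send_rows", "payload": {"moves": [[[-0.0032,0.0148,0,0,0,0,-1],[-0.0063,0.0138,0,0,0,0,-1],[-0.0091,0.0121,0,0,0,0,-1],[-0.0115,0.0098,0,0,0,0,-1],[-0.0134,0.0072,0,0,0,0,-1],[-0.0146,0.004,0,0,0,0,-1],[-0.0151,0.0009,0,0,0,0,-1],[-0.015,-0.0024,0,0,0,0,-1],[-0.0141,-0.0056,0,0,0,0,-1],[-0.0126,-0.0085,0,0,0,0,-1]]]}}

```text
clock: 21.3
eef_pos: [539.1, -20.9, 204.4]
tcp_rot: [3.14, -0.002, 2.855]
contact_force: [-1.7, 5.0, 8.6]
opening: 0.36
grasp_force: 41.2
```

{"api": "send_rows", "payload": {"moves": [[[-0.0104,-0.011,0,0,0,0,-1],[-0.0078,-0.013,0,0,0,0,-1],[-0.003,-0.0075,0,0,0,0,-1],[0,0,0,0,0,0,-1],[0,0,0,0,0,0,-1],[0,0,0,0,0,0,-1],[0,0,0,0,0,0,-1],[0,0,0,0,0,0,-1],[0,0,0,0,0,0,-1],[0,0,0,0,0,0,-1]]]}}

```text
clock: 22.3
eef_pos: [517.3, -53.5, 204.3]
tcp_rot: [-3.141, -0.004, 2.855]
contact_force: [-7.4, 2.6, 13.5]
opening: 0.357
grasp_force: 41.6
```

Run:
```python
from vis2 import *
print(tab("scene"),tab("wrist"),tab("top"))
h=grab_frame("scene")["img"];w=grab_frame("wrist")["img"]
cv2.imwrite("pics/b.png",np.hstack([cv2.resize(h[170:360,180:380],(400,380)),cv2.resize(w,(400,380))])[:,:,::-1])
```

```text
('scene', 22.3, 0.087, 0.99) ('wrist', 22.35, 0.0, 0.0) ('top', 22.4, 0.082, 0.97)
```

View pics/b.png

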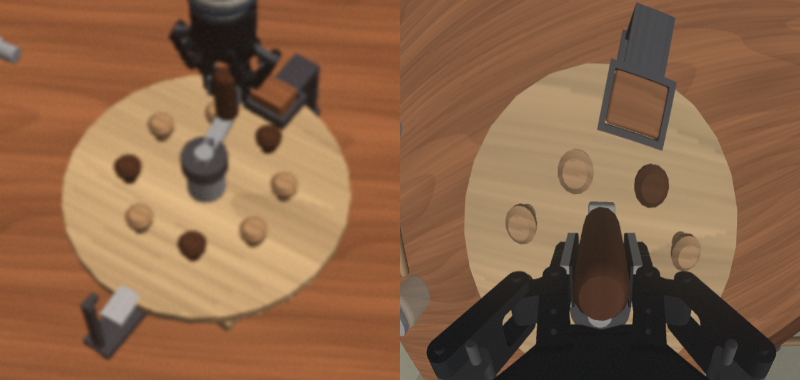

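The tab is at the pointer but about 0.085 rad past (scene: tab at (120,305) on the crop beside the post at (92,320)); a short clockwise pulse of the crank centres it better.

```bash
python3 - <<'E'
from model import *
for S in ([-1,-1.5],[-1,-1.5,-1],[-1,-1.5,-1.5],[-1,-1.5,-1.5,-1]):
    print(S,sim([2.0,1.45,.28],[(.1,w) for w in S]+[(.6,0)],0)[1][-1])
E
cp st.json s0.json; python3 plan.py -1 -1.5 -1.5 0 0 0 0|sed 's/, 0, 0, 0, 0, -1//g'
```

```text
[-1, -1.5] -0.023461732727663796
[-1, -1.5, -1] -0.04324628055006396
[-1, -1.5, -1.5] -0.058506963393088196
[-1, -1.5, -1.5, -1] -0.08512631824963082
[[[0.0026, 0.0066], [0.0049, 0.0092], [0.0063, 0.0084], [0.0, -0.0], [0.0, -0.0], [0.0, -0.0], [0.0, -0.0]]] 33.839
```

{"api": "send_rows", "payload": {"moves": [[[0.0026,0.0066,0,0,0,0,-1],[0.0049,0.0092,0,0,0,0,-1],[0.0063,0.0084,0,0,0,0,-1],[0,0,0,0,0,0,-1],[0,0,0,0,0,0,-1],[0,0,0,0,0,0,-1],[0,0,0,0,0,0,-1]]]}}

```text
clock: 23.25
eef_pos: [531.4, -28.6, 204.3]
tcp_rot: [3.141, -0.003, 2.855]
contact_force: [-6.9, 5.9, 12.2]
opening: 0.358
grasp_force: 41.6
```

Run:
```python
from vis2 import *
print(tab("scene"),tab("top"))
```

```text
('scene', 23.25, 6.269, 0.85) ('top', 23.3, 6.261, 0.98)
```

{"api": "send_rows", "payload": {"moves": [[[0,0,0,0,0,0,-1],[0,0,0,0,0,0,-1],[0,0,0,0,0,0,0],[0,0,0,0,0,0,0.5],[0,0,0,0,0,0,1],[0,0,0,0,0,0,1],[0,0,0,0,0,0,1],[0,0,0,0,0,0,1]]]}}

```text
clock: 24.15
eef_pos: [532.0, -29.7, 204.2]
tcp_rot: [-3.141, -0.0, 2.855]
contact_force: [-0.1, 0.4, 0.2]
opening: 1.002
grasp_force: 0.0
```

{"api": "send_rows", "payload": {"moves": [[[0,0,0.01,0,0,0,1],[0,0,0.02,0,0,0,1],[0,0,0.03,0,0,0,1],[0,0,0.03,0,0,0,1],[0,0,0.02,0,0,0,1],[0,0,0.01,0,0,0,1],[0,0,0,0,0,0,1],[0,0,0,0,0,0,1],[0,0,0,0,0,0,1]]]}}

```text
clock: 25.05
eef_pos: [531.3, -29.6, 323.0]
tcp_rot: [-3.141, -0.002, 2.855]
contact_force: [2.0, -0.8, -0.2]
opening: 0.999
grasp_force: 0.0
```

Run:
```python
from vis2 import *
print(tab("scene"),tab("top"),tab("scene"),sense()["eef_pos"],sense()["contact_force"])
h=grab_frame("scene")["img"]
cv2.imwrite("pics/c.png",cv2.resize(h[120:360,100:420],(640,480))[:,:,::-1])
```

```text
('scene', 25.05, 6.269, 0.86) ('top', 25.1, 4.239, 0.97) ('scene', 25.15, 6.269, 0.85) [531.61280375 -29.61183126 323.30352642] [ 0.31847732 -0.98271065  0.5462809 ]
```

View pics/c.png

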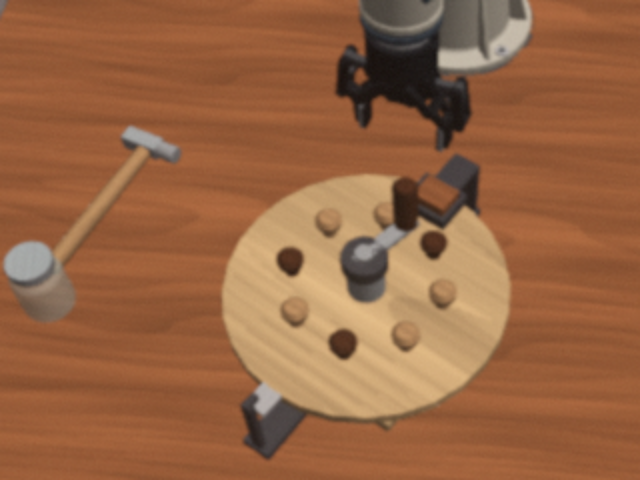

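The tab (265,398 in the crop) stands right behind the pointer post, the handle is free and the gripper is clear above; the deck angle stays at -0.014 rad.

```bash
python3 -c "
from rig import sign_off
print(sign_off())"
```

```text
the job is handed in; nothing more can be done
None
```

The job is handed in, with no verdict shown: the deck averaged about 12 turns a minute (1.256 rad/s) over 7 s and now rests with its tab about 0.015 rad (3 mm) from the pointer by my measurement, handle released and gripper clear.

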